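Shut the key safe and lock its lid with the quick-release pin

TASK

Slide the key safe's lid fully shut, then take the quick-release pin from its stand and, holding its red button pressed in, put it down through the hole in the yellow bridge and the lid under it until its collar sits flush, and let go so that it locks. The bridge is never bolted on in quite the same place, so feel for the hole and be gentle (nothing on the safe may be pushed with more than 30 N), and leave the other things on the shelf where they are.

Things in the scene. Friction and masses are not known exactly. Their poses are not given: they have to be found in the camera images.
- keysafe: Grey steel key safe, fixed: open-topped box 134 (x) x 170 (y) x 60 mm high with white rails along its long sides. Origin: centre of its underside, z up. Its lid slides along y and shuts towards +y, under a yellow bridge 110 (x) x 36 (y) mm, top at 76 mm, whose upright outer ends (facing +-x) reach from 60 to 76 mm. The bridge stays put: it holds over 100 N
- hole_mid (a point): Point at the bridge's top face, 50 mm along the safe's +y from its origin, where the hole would be if the bridge were bolted on in the middle; axes as the safe's. The bridge, with the hole in its centre, really sits anywhere from -9 to +9 mm from here along the safe's x (y, z exact). That is not measured: feel for the hole or for the bridge's two ends
- slot_mid (a point): Point 10 mm under hole_mid, at the lid's top. The bridge's plate is 8 mm thick, its round hole 13.5 mm across with a 1 mm chamfer; 2 mm below it runs the lid, 6 mm thick, whose slot (34 mm in x, 15 mm in y) lies centred here only when the lid is shut. Below is free space
- lid (a joint): How far the aluminium lid (76 x 158 x 6 mm, top 66 mm above the shelf) is open, in m: 0 = shut, against its stop; up to 0.06 open. It slides stiffly (about 4 N) and stays where it is left
- lid_tab (a point): Centre of the blue upright tab on the lid, 44 (x) x 8 (y) mm, from 66 to 97 mm above the shelf. Pushing it towards the safe's +y shuts the lid. Moves with the lid; when shut it is 101 mm from hole_mid along y
- pin_grip (a point): Centre of the black grip, 24 (x) x 20 (y) x 44 mm, of the quick-release pin, on the pin's axis at the button's height. z up along the pin, x towards the red button. Below it a 30 mm rubber collar, 4 mm thick, underside 28 mm below this point; then a 12 mm shaft 32 mm long, its last 7 mm tapering to 9 mm. 0.12 to 0.16 kg. Seated: this point is 28 mm above hole_mid, at any turn about z
- pin_studs (a point): Point on the pin's axis 20 mm below the collar's underside: two brass studs, 4 mm high, stick 3 mm out of the shaft here along the pin's +-y; they draw in while the button is pressed, and only then pass the hole
- stand: Fixed dark wooden stand, 60 x 60 x 45 mm high, origin at the centre of its underside. At the start the pin stands upright and loose in its 21 mm square hole, collar on the stand's top
- button (a joint): How far the red button is pressed, in m: 0 = out (studs out, locked), 0.0045 = flush with the grip (studs in). 12 mm wide, 16 mm high, 4.5 mm proud of the grip's +x face; spring 4 N rising to 8 N. A grasp across the pin's x with 12 N or more (20 N is good) holds it flush, the grip's two faces then lying against the fingers
- powerbank: glossy red power bank, flat slab 70 x 130 x 16 mm, loose bystander; origin at the centre of its underside
- keytray: stainless key tray, open, 110 x 160 x 22 mm, a brass key lies in it, loose bystander; origin at the centre of its underside
- smartwatch: matte grey smartwatch on its white charging disc (60 mm across), 20 mm high, loose bystander; origin at the centre of its underside
- jar: small glass jar with a clip-on lid, 72 mm across, 70 mm high, loose bystander; origin at the centre of its underside
- hairclip: turquoise plastic hair clip, 26 x 70 mm, 28 mm high, loose bystander; origin at the centre of its underside
Mind the look-alikes: they are no part of the job. Of the things like the part that bears pin_grip, leave any that is blue; of the rest the smaller one is meant.

How it is judged:
By the outcome, as a careful person would: the job done as asked, in the order asked, and still so for the second after the job is handed in, with the robot touching nothing.
It also fails if it takes over 67 s, if anything falls off the work surface, if the arm or the gripper's body presses on something with over 40 N, if the wrist force passes 120 N, or if a joint passes its speed limit or range.

ROBOT

A 7-joint arm with a two-finger parallel gripper is mounted at the origin on the work surface. World frame = base frame: x ahead of the robot, y to its left, z up, the work surface at z = 0. Lengths are in m, angles in rad, forces in N, time in s.
With the tool pointing down it reaches from about 0.35 to 0.9 m from the base axis. Payload 7.2 kg.
Tool frame: the origin (TCP) lies midway between the tips of the shut fingers; the grasp point (between the pads) lies 19 mm behind it; z points along the fingers, y is the line along which they close (so a half turn about z gives the same grasp; the last joint's range is limited). The gripper opens to 85 mm and grips with 20 to 120 N. Pads are 22 mm wide; open, the fingers measure 114 mm over their backs; the gripper's body (76 mm by 85 mm) begins 54 mm behind the grasp point. The pads swing forward as they close: fully open they stand 13 mm farther back than shut.
Start: joints at [-1.175, 0.411, -0.013, 1.596, 0.006, 1.134, -0.082], TCP at [0.28, 0.559, 0.231] pointing down, gripper open.
Joint ranges: [-2.95, 2.95], [-0.29, 1.99], [-1.47, 1.44], [0.14, 2.54], [-1.03, 4.17], [0.13, 1.85], [-2.86, 2.86]. Speed limits (rad/s): [2.39, 2.39, 3.01, 3.01, 3.14, 3.14, 3.14].

INTERFACE

Orientations are given as a 3x3 rotation matrix whose columns are the frame's x, y, z axes.
In Python, from cell import r, read_camera, calibration gives the robot as it stands.
- The arm moves only by the shell command python3 -m jog 'ROWS' [FORCE]. ROWS is JSON, a list of rows, each an object of numbers: "gripper": the opening, from 0 (shut) to 1 (fully open); "dx", "dy", "dz": the shift along the tool's x, y, z in cm; "spin": the turn about the tool's z in degrees. A call has exactly 5 rows; each row shifts and turns the commanded pose from where the row before left it, along the tool's axes as they then stand; what a row does not reach is not made up. A row lasts 1/10 s, in which the tool goes at most 50 mm and 8.59 degrees, less where a joint would pass 70% of its speed; a pose out of reach is approached as far as the arm can. A call is refused whole if a number of a shift passes 5 or a number of a turn 8.59, either way. A call with a gripper value outside its range is refused whole. The fingers move at their own pace and stop on an object; FORCE is the grip in N (left out, the last holds). Time passes only in rows, so rows that do not move let the fingers close, or fill a call up. It gives the time, the measured TCP pose, the force, the opening and the grip force at its end, in the units of the state.
- r.sense(): the state, without advancing time (a new reading comes with each control period).
- read_camera(name): name is "scene" or "top" or "wrist"; returns the picture (480x640x3 uint8, blue, green, red); there is no depth.
- calibration(name): a dict with "mtx" (3x3 intrinsics, pixels), "distortion" ([k1, k2, p1, p2, k3] as OpenCV has them; the pictures are not rectified), "R" (3x3) and "t" (3): a world point X has camera coordinates R X + t. Camera axes: x right, y down, z forward; pixel columns grow to the right and rows downward; lengths in m; the calibration is good to about 2 mm. A picture is of the moment at which its call begins: read the wrist's pose just before it. calibration takes no time and is no camera call; for the wrist camera it gives the pose at the moment of the call.
- r.job_done(): hands the job in; it is judged then, once.
The state is a dict: "t": time; "qpos": joint angles; "qd": joint speeds; "joint_torque": joint torques, N m; "position": TCP position; "tool_rot": TCP orientation; "contact_force": force on the tool from outside, world axes, zero at the start; "ft_torque": the same for the moment, N m; "grip_width": opening from 0.0 (shut) to 1.0 (fully open); "grasp_force": force on a finger pad.
Only numpy, scipy, OpenCV 4.12 (cv2) and the standard library are available. Lean on these libraries where they do the work, as an engineer would, in place of code of your own. Each camera call takes 0.05 s, during which the arm holds its last target. There are 200 camera calls.

## Working session

There is one attempt and no reset: what is moved stays moved. The work goes in short steps, Python scripts to look and compute and a shell command to move; the robot and the scene stay as the last step left them, time stands still between calls to the robot, and variables do not carry over. Pictures are saved under pics/ and viewed, at most 10 in all, crops included, and the job is handed in when it is done.

```bash
mkdir -p pics; ls; python3 - <<'E'
from cell import r, read_camera, calibration
import cv2,numpy as np
for n in ("scene","top"):
    cv2.imwrite(f"pics/{n}0.png",read_camera(n)); c=calibration(n)
    R=np.array(c['R']);print(n,(-R.T@np.array(c['t'])).round(3),R[2].round(2))
s=r.sense();print(s['t'],s['position'],np.round(s['tool_rot'],3),s['contact_force'])
E
```

```text
pics
scene [ 0.993 -0.469  0.594] [-0.53  0.53 -0.66]
top [ 0.421 -0.077  0.977] [ 0.16  0.02 -0.99]
0.1 [0.27943656 0.55857599 0.2305431 ] [[-0.894  0.447 -0.001]
 [ 0.447  0.894 -0.001]
 [-0.    -0.001 -1.   ]] [-0.18621549 -0.95189827 -0.36086273]
```

View pics/scene0.png

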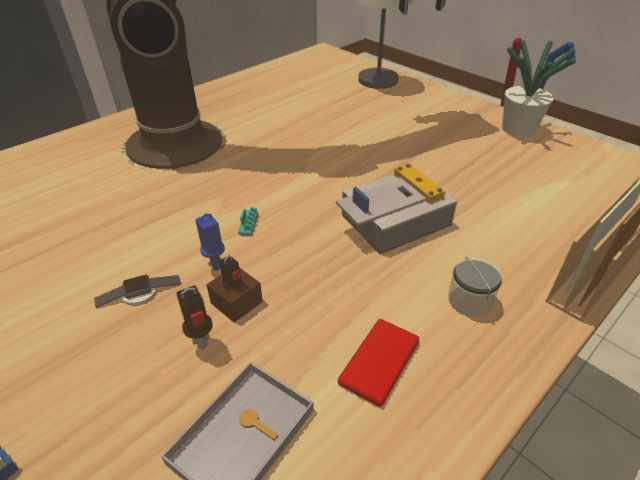

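View pics/top0.png

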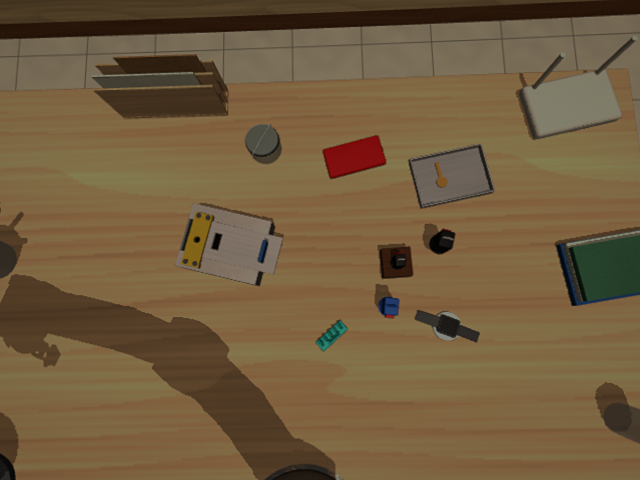

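The scene view shows the safe at about (400,210), its bridge on the far end. The target pin is in the stand at (235,285), with a larger black look-alike at (195,315) and a blue one at (210,235). In the top view the safe is at (230,245) and the stand at (397,262). I'll enlarge both next.

```bash
python3 - <<'E'
import cv2,numpy as np
t=cv2.imread('pics/top0.png');s=cv2.imread('pics/scene0.png')
def c(im,x,y,w,h,k): return cv2.resize(im[y:y+h,x:x+w],None,fx=k,fy=k,interpolation=cv2.INTER_CUBIC)
m=np.zeros((600,800,3),np.uint8)
a=[c(t,165,195,130,100,3),c(t,365,210,130,100,3),c(s,330,155,130,100,3),c(s,170,200,130,150,2)]
for im,(x,y) in zip(a,[(0,0),(400,0),(0,300),(400,300)]): m[y:y+im.shape[0],x:x+im.shape[1]]=im
cv2.imwrite('pics/m.png',cv2.convertScaleAbs(m,alpha=1.4))
E
```

```text
(no output)
```

View pics/m.png

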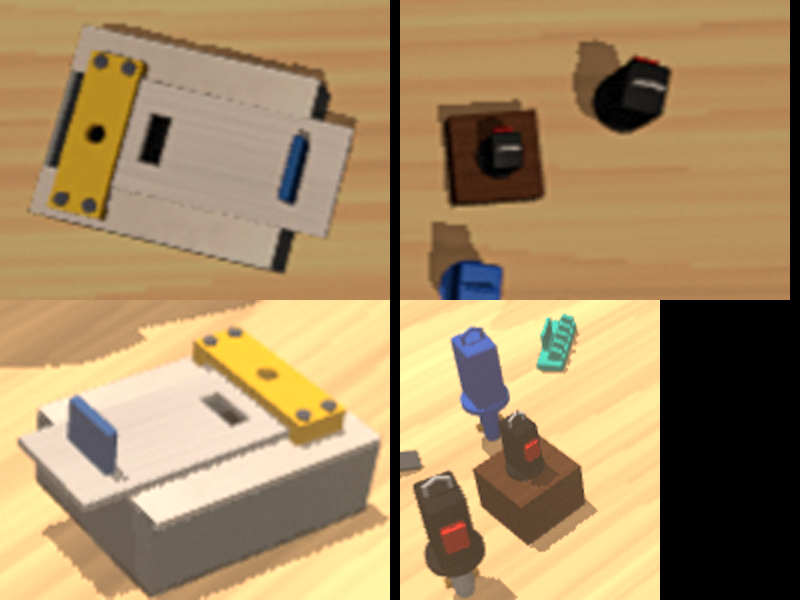

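The top crop shows the safe rotated about 12°, with its hole at montage (96,133), the tab at (294,170), and the lid clearly open. The stand's top is at (495,157), and the pin's red button faces image-up, roughly world +x.

```bash
cat > h.py <<'E'
import cv2,numpy as np
from cell import r, read_camera, calibration
def pix(c,P):
    R=np.array(c['R']);t=np.array(c['t'])
    return cv2.projectPoints(np.array(P,float).reshape(-1,3),cv2.Rodrigues(R)[0],t,np.array(c['mtx']),np.array(c['distortion'],float))[0].reshape(-1,2)
def ray(c,uv,z):
    R=np.array(c['R']);t=np.array(c['t'])
    n=cv2.undistortPoints(np.array([[uv]],float),np.array(c['mtx']),np.array(c['distortion'],float))[0,0]
    d=R.T@np.r_[n,1];o=-R.T@t
    return o+d*(z-o[2])/d[2]
def rz(a): return np.array([[np.cos(a),-np.sin(a),0],[np.sin(a),np.cos(a),0],[0,0,1]])
E
python3 - <<'E'
from h import *
from scipy.optimize import least_squares
T=calibration('top');S=calibration('scene')
tp=lambda x,y:(165+x/3,195+y/3); sp=lambda x,y:(330+x/3,155+(y-300)/3)
A={ 'T':[tp(83,27),tp(30,210)], 'S':[sp(380,435),sp(135,517)]}
X={ 'T':[(.067,.085,.06),(-.067,.085,.06)],'S':[(.067,.085,.06),(.067,-.085,.06)]}
# corners: T +x+y, -x+y, ; scene
X['T'].append((.067,-.085,.06));A['T'].append(tp(325,75))
def f(p):
    return np.concatenate([(pix(c,(rz(p[2])@np.array(X[k]).T).T+[p[0],p[1],0])-A[k]).ravel() for k,c in (('T',T),('S',S))])
s=least_squares(f,[.5,.3,-.2],loss='soft_l1');x,y,a=s.x;print(s.x,np.degrees(a),f(s.x).round(1))
def loc(P): return (rz(a).T@(np.array(P)-[x,y,0]))*1000
for nm,c,uv,z in [('holeT',T,tp(96,133),.076),('boltsT',T,tp(94.75,133.5),.076),('holeS',S,sp(267,374),.076),('slotT',T,tp(155,140),.066),
 ('tabS a',S,sp(70,400),.097),('tabS b',S,sp(115,435),.097),('tabT a',T,tp(301,137),.097),('tabT b',T,tp(284,200),.097)]:
    P=ray(c,uv,z);print(nm,P.round(4),loc(P).round(1))
st=[ray(T,(365+(u-400)/3,210+v/3),.045) for u,v in [(447,115),(540,110),(543,200),(452,205)]]
print('stand',np.mean(st,0),np.round(st,3)[:,:2].tolist())
sc=[ray(S,(170+(u-400)/2,200+(v-300)/2),.045) for u,v in [(478,476),(531,504),(583,470)]];print(np.round(sc,3)[:,:2].tolist())
print('grip top',ray(T,(365+107/3,210+140/3),.045+.028+.022), ray(T,(365+107/3,210+150/3),.095))
E
```

```text
[ 0.56304435  0.15144953 -0.26936644] -15.433560189845238 [ 1.1 -1.  -0.1  0.3 -0.9  2.1 -1.3 -0.   4.7  0.9]
holeT [0.5707 0.2022 0.076 ] [-6.1 51.  76. ]
boltsT [0.5704 0.203  0.076 ] [-6.6 51.7 76. ]
holeS [0.5747 0.2008 0.076 ] [-1.9 50.7 76. ]
slotT [0.5664 0.1649 0.066 ] [-0.3 13.9 66. ]
tabS a [0.5258 0.0673 0.097 ] [-13.6 -91.   97. ]
tabS b [0.568  0.0602 0.097 ] [ 29.1 -86.7  97. ]
tabT a [0.5608 0.0606 0.097 ] [ 22.  -88.1  97. ]
tabT b [0.5197 0.0718 0.097 ] [-20.6 -88.3  97. ]
stand [ 0.51650741 -0.20114069  0.045     ] [[0.546, -0.169], [0.548, -0.233], [0.487, -0.232], [0.485, -0.17]]
[[0.503, -0.236], [0.555, -0.224], [0.555, -0.173]]
grip top [ 0.52239223 -0.20248588  0.095     ] [ 0.51590293 -0.20215455  0.095     ]
```

```bash
S='{"spin":8.5}'
python3 -m jog '[{"spin":8.5,"gripper":0},{"spin":8.5},{"spin":8.5},{"spin":8.5},{"spin":8.5}]' 20
python3 -m jog '[{"spin":8.5},{"spin":8.5},{"spin":8.5},{"spin":8.5},{"spin":2.3}]'
python3 -m jog '[{"dx":-2.7,"dy":3.7},{"dx":-2.7,"dy":3.7},{"dx":-2.7,"dy":3.7},{"dx":-2.7,"dy":3.7},{"dx":-2.7,"dy":3.7}]'
python3 -m jog '[{"dx":-2.7,"dy":3.8},{"dx":-2.7,"dy":3.8},{"dx":-2.7,"dy":3.8},{"dx":-2.7,"dy":3.7},{"dx":-2.7,"dy":3.7}]'
python3 - <<'E'
from h import *
s=r.sense();c=calibration('wrist');R=np.array(c['R']);o=-R.T@np.array(c['t'])
Rt=np.array(s['tool_rot'])
print(s['position'],Rt.round(3).tolist(),'cam in tool',Rt.T@(o-s['position']),Rt.T@R[2])
cv2.imwrite('pics/w1.png',read_camera('wrist'))
E
```

```text
[0.27943656 0.55857599 0.2305431 ] [[-0.894, 0.447, -0.001], [0.447, 0.894, -0.001], [-0.0, -0.001, -1.0]] cam in tool [ 0.07886475  0.00041553 -0.14250112] [-3.08231989e-01  4.12240741e-04  9.51311133e-01]$[0]: bad value
$[0]: bad value
$[0]: bad value
$[0]: bad value
```

View pics/w1.png

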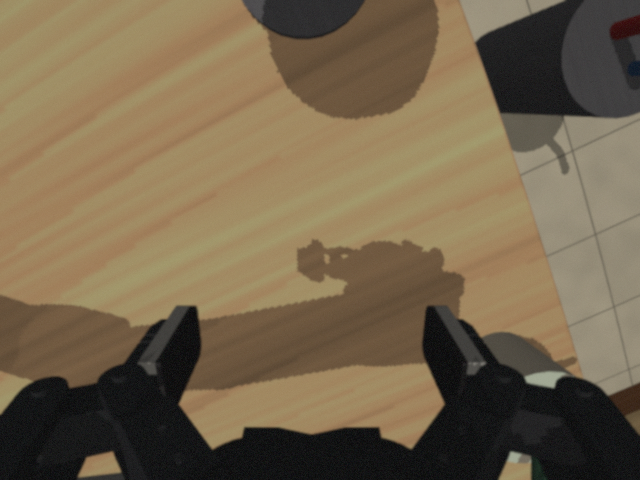

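The wrist view shows only the table, with the open fingers at (165,345) and (460,345). The rows were refused, so each row probably needs every field.

```bash
python3 -m jog '[{"gripper":0,"dx":0,"dy":0,"dz":0,"spin":8.5},{"gripper":0,"dx":0,"dy":0,"dz":0,"spin":8.5},{"gripper":0,"dx":0,"dy":0,"dz":0,"spin":8.5},{"gripper":0,"dx":0,"dy":0,"dz":0,"spin":8.5},{"gripper":0,"dx":0,"dy":0,"dz":0,"spin":8.5}]' 20
```

```text
t: 0.65
position: [0.2794, 0.5588, 0.2309]
tool_rot: [[-0.352, 0.936, -0.0], [0.936, 0.352, -0.001], [-0.0, -0.001, -1.0]]
contact_force: [0.2, -0.6, 1.1]
grip_width: 0.147
grasp_force: 0.0
```

```bash
python3 -m jog '[{"gripper":0,"dx":0,"dy":0,"dz":0,"spin":8.5},{"gripper":0,"dx":0,"dy":0,"dz":0,"spin":8.5},{"gripper":0,"dx":0,"dy":0,"dz":0,"spin":8.5},{"gripper":0,"dx":0,"dy":0,"dz":0,"spin":8.5},{"gripper":0,"dx":0,"dy":0,"dz":0,"spin":2.3}]'
python3 -m jog '[{"gripper":0,"dx":-2.7,"dy":3.7,"dz":0,"spin":0},{"gripper":0,"dx":-2.7,"dy":3.7,"dz":0,"spin":0},{"gripper":0,"dx":-2.7,"dy":3.7,"dz":0,"spin":0},{"gripper":0,"dx":-2.7,"dy":3.7,"dz":0,"spin":0},{"gripper":0,"dx":-2.7,"dy":3.7,"dz":0,"spin":0}]'
python3 -m jog '[{"gripper":0,"dx":-2.7,"dy":3.8,"dz":0,"spin":0},{"gripper":0,"dx":-2.7,"dy":3.8,"dz":0,"spin":0},{"gripper":0,"dx":-2.7,"dy":3.8,"dz":0,"spin":0},{"gripper":0,"dx":-2.7,"dy":3.8,"dz":0,"spin":0},{"gripper":0,"dx":-2.7,"dy":3.7,"dz":0,"spin":0}]'
python3 - <<'E'
from h import *
cv2.imwrite('pics/w2.png',read_camera('wrist'))
import json;c=calibration('wrist');json.dump({k:np.array(v).tolist() for k,v in c.items()},open('w2.json','w'))
E
```

```text
t: 1.15
position: [0.2794, 0.5588, 0.2309]
tool_rot: [[0.27, 0.963, -0.0], [0.963, -0.27, -0.001], [-0.001, 0.0, -1.0]]
contact_force: [0.6, -0.1, -0.4]
grip_width: -0.002
grasp_force: 0.0
t: 1.65
position: [0.4229, 0.3782, 0.2312]
tool_rot: [[0.265, 0.964, -0.0], [0.964, -0.265, -0.0], [-0.0, -0.0, -1.0]]
contact_force: [1.1, 0.5, -1.4]
grip_width: 0.001
grasp_force: 0.0
t: 2.15
position: [0.5695, 0.1979, 0.2312]
tool_rot: [[0.265, 0.964, -0.0], [0.964, -0.265, 0.0], [0.0, -0.0, -1.0]]
contact_force: [-0.5, 0.1, 0.2]
grip_width: 0.001
grasp_force: 0.0
```

View pics/w2.png

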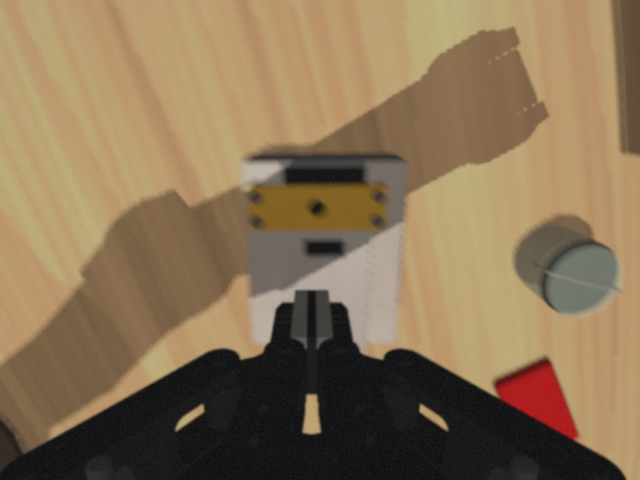

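The wrist view looks square-on to the safe. The hole is at (316,208), the bridge ends are at u≈245 and 388, the rails' far corners are at (240,160) and (408,158), and the slot is at (324,248).

```bash
python3 - <<'E'
from h import *
import json
c=json.load(open('w2.json'));a=np.radians(-15.4)
def loc(P): return (rz(a).T@(np.array(P)-[.563,.1514,0]))*1000
for n,uv,z in [('hole',(316,208),.076),('bl',(246,206),.076),('br',(388,206),.076),('rl',(240,160),.06),('rr',(408,158),.06),('slot',(324.5,248),.066),('lowL',(250,342),.06),('lowR',(398,342),.06)]:
    P=ray(c,uv,z);print(n,P.round(4),loc(P).round(1))
E
```

```text
hole [0.5796 0.191  0.076 ] [ 5.5 42.6 76. ]
bl [0.5271 0.2076 0.076 ] [-49.5  44.7  76. ]
br [0.6347 0.177  0.076 ] [62.3 43.7 76. ]
rl [0.531  0.2418 0.06  ] [-54.9  78.6  60. ]
rr [0.6609 0.2066 0.06  ] [79.7 79.2 60. ]
slot [0.5766 0.1531 0.066 ] [12.7  5.2 66. ]
lowL [0.4844 0.0794 0.06  ] [-56.6 -90.3  60. ]
lowR [0.618  0.0409 0.06  ] [ 82.4 -92.   60. ]
```

```bash
python3 - <<'E'
from h import *
s=r.sense();c=calibration('wrist');im=read_camera('wrist');cv2.imwrite('pics/w3.png',im[140:350,220:430])
print(s['position'],pix(c,[s['position']]))
cv2.imwrite('pics/w3.png',cv2.resize(cv2.convertScaleAbs(im[140:340,200:460],alpha=1.3),None,fx=3,fy=3,interpolation=cv2.INTER_CUBIC))
hsv=cv2.cvtColor(im,cv2.COLOR_BGR2HSV)
m=cv2.inRange(hsv,(15,120,80),(35,255,255));m[:140]=0;m[300:]=0;n,_,st,ce=cv2.connectedComponentsWithStats(m);i=1+np.argmax(st[1:,4]);print(st[i],ce[i])
E
```

```text
[0.57413812 0.18904079 0.23160625] [[310.39093444 310.40918417]]
[ 232  171  142   49 5786] [303.14344971 195.05599723]
```

View pics/w3.png

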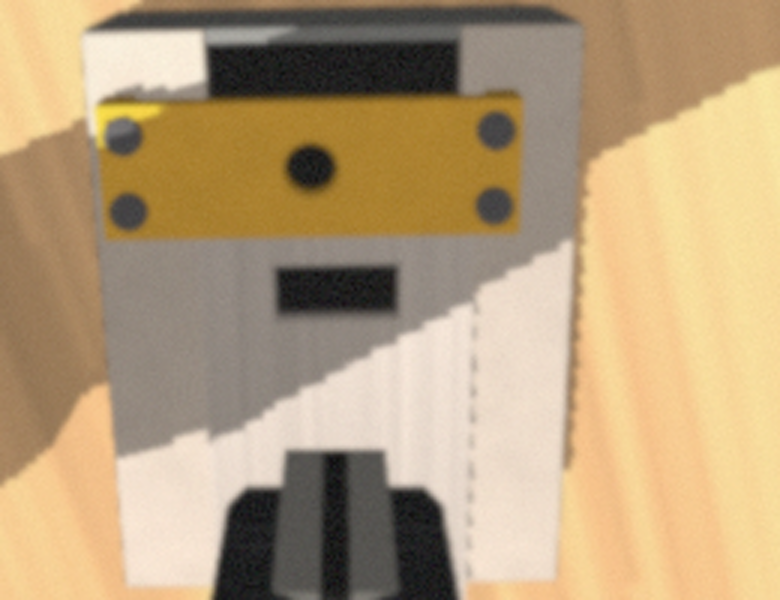

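The settled view has the hole at crop (310,167), bridge ends at 103 and 519, rail corners at (85,30) and (582,25), and the slot at (337,290). The bridge sits well to −x.

```bash
python3 - <<'E'
from h import *
s=r.sense();print(s['position'],s['t'])
c=calibration('wrist');a=np.radians(-15.4)
def loc(P): return (rz(a).T@(np.array(P)-[.563,.1514,0]))*1000
for n,uv,z in [('hole',(310,167),.076),('bl',(104,170),.076),('br',(520,167),.076),('rl',(85,30),.06),('rr',(582,25),.06),('slot',(337,290),.066),('lowL',(125,585),.06),('lowR',(555,580),.06)]:
    P=ray(c,(200+uv[0]/3,140+uv[1]/3),z);print(n,P.round(4),loc(P).round(1))
E
```

```text
[0.572282   0.19168683 0.23143121] 2.25
hole [0.5708 0.2061 0.076 ] [-7.  54.8 76. ]
bl [0.519  0.2201 0.076 ] [-60.7  54.5  76. ]
br [0.6233 0.1911 0.076 ] [47.6 54.3 76. ]
rl [0.5226 0.2547 0.06  ] [-66.4  88.9  60. ]
rr [0.6495 0.2199 0.06  ] [65.2 89.  60. ]
slot [0.5674 0.1685 0.066 ] [-0.3 17.6 66. ]
lowL [0.4773 0.0917 0.06  ] [-66.8 -80.3  60. ]
lowR [0.6059 0.0566 0.06  ] [ 66.6 -80.   60. ]
```

Correcting for arm sway, the safe is at about (0.565,0.1525) with yaw −15.3°. The hole is −6.6 mm along x, and the lid is about 37 mm open. Next I'll go behind the tab.

```bash
python3 -m jog '[{"gripper":0,"dx":-4.1,"dy":0.1,"dz":0,"spin":0},{"gripper":0,"dx":-4.1,"dy":0.1,"dz":0,"spin":0},{"gripper":0,"dx":-4.1,"dy":0.1,"dz":0,"spin":0},{"gripper":0,"dx":-4.1,"dy":0.1,"dz":2,"spin":0},{"gripper":0,"dx":0,"dy":0,"dz":3.8,"spin":0}]'
python3 -m jog '[{"gripper":0,"dx":0,"dy":0,"dz":3.5,"spin":0},{"gripper":0,"dx":0,"dy":0,"dz":3.5,"spin":0},{"gripper":0,"dx":0,"dy":0,"dz":2,"spin":0},{"gripper":0,"dx":0,"dy":0,"dz":0,"spin":0},{"gripper":0,"dx":0,"dy":0,"dz":0,"spin":0}]'
python3 -m jog '[{"gripper":0,"dx":0.5,"dy":0,"dz":0,"spin":0},{"gripper":0,"dx":0.5,"dy":0,"dz":0,"spin":0},{"gripper":0,"dx":0.5,"dy":0,"dz":0,"spin":0},{"gripper":0,"dx":0.5,"dy":0,"dz":0,"spin":0},{"gripper":0,"dx":0.5,"dy":0,"dz":0,"spin":0}]'
```

```text
t: 2.75
position: [0.5296, 0.0345, 0.1754]
tool_rot: [[0.272, 0.962, 0.005], [0.962, -0.272, -0.0], [0.001, 0.005, -1.0]]
contact_force: [1.1, 1.0, 0.2]
grip_width: 0.0
grasp_force: 0.0
t: 3.25
position: [0.529, 0.0404, 0.0835]
tool_rot: [[0.265, 0.964, -0.001], [0.964, -0.265, -0.0], [-0.0, -0.0, -1.0]]
contact_force: [-0.2, -0.8, 0.4]
grip_width: -0.004
grasp_force: 0.0
t: 3.75
position: [0.5359, 0.0642, 0.0837]
tool_rot: [[0.265, 0.964, 0.0], [0.964, -0.265, -0.0], [-0.0, 0.001, -1.0]]
contact_force: [-0.6, -4.0, 3.7]
grip_width: -0.002
grasp_force: 2.0
```

```bash
python3 -m jog '[{"gripper":0,"dx":0.4,"dy":0,"dz":0,"spin":0},{"gripper":0,"dx":0.4,"dy":0,"dz":0,"spin":0},{"gripper":0,"dx":0.4,"dy":0,"dz":0,"spin":0},{"gripper":0,"dx":0.4,"dy":0,"dz":0,"spin":0},{"gripper":0,"dx":0.4,"dy":0,"dz":0,"spin":0}]'
python3 -m jog '[{"gripper":0,"dx":0.1,"dy":0,"dz":0,"spin":0},{"gripper":0,"dx":0.1,"dy":0,"dz":0,"spin":0},{"gripper":0,"dx":0.1,"dy":0,"dz":0,"spin":0},{"gripper":0,"dx":0.1,"dy":0,"dz":0,"spin":0},{"gripper":0,"dx":0.1,"dy":0,"dz":0,"spin":0}]'
```

```text
t: 4.25
position: [0.541, 0.0839, 0.0833]
tool_rot: [[0.265, 0.964, -0.0], [0.964, -0.265, -0.0], [-0.0, -0.0, -1.0]]
contact_force: [-1.5, -3.5, 3.2]
grip_width: -0.002
grasp_force: 1.9
t: 4.75
position: [0.5422, 0.0885, 0.0832]
tool_rot: [[0.265, 0.964, -0.0], [0.964, -0.265, -0.0], [-0.0, -0.0, -1.0]]
contact_force: [-0.5, -3.5, 2.3]
grip_width: -0.001
grasp_force: 1.8
```

```bash
python3 -m jog '[{"gripper":0,"dx":0.05,"dy":0,"dz":0,"spin":0},{"gripper":0,"dx":0.05,"dy":0,"dz":0,"spin":0},{"gripper":0,"dx":0.05,"dy":0,"dz":0,"spin":0},{"gripper":0,"dx":0.05,"dy":0,"dz":0,"spin":0},{"gripper":0,"dx":0.05,"dy":0,"dz":0,"spin":0}]' | grep -E 'pos|contact'
```

```text
position: [0.5427, 0.0904, 0.0832]
contact_force: [-2.5, -7.1, 2.7]
```

```bash
python3 -m jog '[{"gripper":0,"dx":0.05,"dy":0,"dz":0,"spin":0},{"gripper":0,"dx":0,"dy":0,"dz":0,"spin":0},{"gripper":0,"dx":0.03,"dy":0,"dz":0,"spin":0},{"gripper":0,"dx":0,"dy":0,"dz":0,"spin":0},{"gripper":0,"dx":0,"dy":0,"dz":0,"spin":0}]' | grep -E 'pos|contact'
```

```text
position: [0.5427, 0.0904, 0.0832]
contact_force: [-2.3, -6.0, 3.7]
```

```bash
python3 -m jog '[{"gripper":0,"dx":0.1,"dy":0,"dz":0,"spin":0},{"gripper":0,"dx":0.1,"dy":0,"dz":0,"spin":0},{"gripper":0,"dx":0.05,"dy":0,"dz":0,"spin":0},{"gripper":0,"dx":0.0,"dy":0,"dz":0,"spin":0},{"gripper":0,"dx":0,"dy":0,"dz":0,"spin":0}]' | grep -E 'pos|contact'
```

```text
position: [0.5427, 0.0905, 0.0832]
contact_force: [-5.2, -12.5, 7.8]
```

The lid is against its stop: 13 N with no further motion. Now I'll back off, rise and go over the stand.

```bash
python3 -m jog '[{"gripper":0,"dx":-1.0,"dy":0,"dz":0,"spin":0},{"gripper":0.5,"dx":0,"dy":0,"dz":-3,"spin":0},{"gripper":0.5,"dx":0,"dy":0,"dz":-4,"spin":-8.5},{"gripper":0.5,"dx":0,"dy":0,"dz":-4,"spin":-8.5},{"gripper":0.5,"dx":-4,"dy":-0.4,"dz":0,"spin":0}]' 22| grep -E 'pos|contact'
python3 -m jog '[{"gripper":0.5,"dx":-4.8,"dy":-0.5,"dz":0,"spin":0},{"gripper":0.5,"dx":-4.8,"dy":-0.5,"dz":0,"spin":0},{"gripper":0.5,"dx":-4.8,"dy":-0.5,"dz":0,"spin":0},{"gripper":0.5,"dx":-4.8,"dy":-0.5,"dz":0,"spin":0},{"gripper":0.5,"dx":-4.8,"dy":-0.5,"dz":0,"spin":0}]' | grep -E 'pos|contact'
python3 -m jog '[{"gripper":0.5,"dx":0,"dy":0,"dz":0,"spin":0},{"gripper":0.5,"dx":0,"dy":0,"dz":0,"spin":0},{"gripper":0.5,"dx":0,"dy":0,"dz":0,"spin":0},{"gripper":0.5,"dx":0,"dy":0,"dz":0,"spin":0},{"gripper":0.5,"dx":0,"dy":0,"dz":0,"spin":0}]'
python3 - <<'E'
from h import *
import json
c=calibration('wrist');im=read_camera('wrist');json.dump({k:np.array(v).tolist() for k,v in c.items()},open('w4.json','w'))
cv2.imwrite('pics/w4.png',im)
print(r.sense()['position'])
E
```

```text
position: [0.5419, 0.0508, 0.1983]
contact_force: [0.2, -0.1, -1.0]
position: [0.5204, -0.197, 0.1934]
contact_force: [1.1, -0.7, -0.3]
t: 7.75
position: [0.5206, -0.1946, 0.1932]
tool_rot: [[-0.031, 1.0, 0.0], [1.0, 0.031, 0.001], [0.001, 0.0, -1.0]]
contact_force: [-0.2, 0.5, -0.0]
grip_width: 0.502
grasp_force: 0.0
[ 0.52053811 -0.19491294  0.19328181]
```

View pics/w4.png

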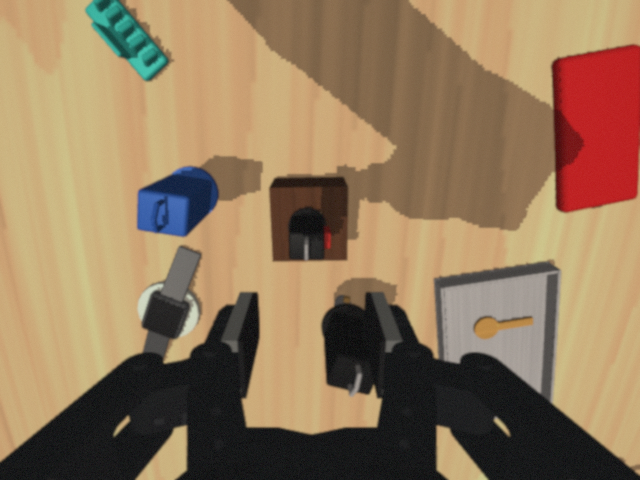

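The stand's top spans (272–348, 187–262). The pin's grip top is at about (307,243), with the red button at (328,241) facing tool +y. It looks square to the gripper, and the look-alike is at (350,340), clear of the fingers.

```bash
python3 - <<'E'
from h import *
import json
c=json.load(open('w4.json'));im=cv2.imread('pics/w4.png')
q=[ray(c,uv,.045) for uv in [(272,262),(348,260),(347,187),(271,187)]];print('stand',np.mean(q,0),(q[1]-q[0]).round(4),(q[2]-q[1]).round(4))
for n,uv,z in [('griptop',(307,243),.095),('buttonT',(328,241),.081)]: print(n,ray(c,uv,z).round(4))
g=cv2.cvtColor(im,cv2.COLOR_BGR2GRAY).astype(int)
print(g[228:256:3,282:338:2])
h=cv2.cvtColor(im,cv2.COLOR_BGR2HSV);m=cv2.inRange(h,(0,150,60),(8,255,255))|cv2.inRange(h,(172,150,60),(180,255,255));ys,xs=np.nonzero(m[200:270,270:350]);print(xs.min()+270,xs.max()+270,ys.min()+200,ys.max()+200)
mm=np.argwhere(m[200:270,270:350])
for v in range(ys.min(),ys.max()+1): print(v+200,xs[ys==v].min()+270,xs[ys==v].max()+270)
E
```

```text
stand [ 0.51991841 -0.20261229  0.045     ] [0.0609 0.0036 0.    ] [-0.0043  0.0592  0.    ]
griptop [ 0.5184 -0.1999  0.095 ]
buttonT [ 0.5329 -0.2029  0.081 ]
[[ 64  63  61  46  21  14  23  14  22  23  17  17  20  15  21  14  14  20
   20  17  20  27  40  37  44  43  43  44]
 [ 63  67  62  47  18  21  17  21  16  22  18  18  23  21  11  19  26  21
   14  23  19  33  40  39  38  43  32  47]
 [ 65  63  64  51  37  41  45  43  40  43  40  22  24  23  21  25  28  27
   24  21  26  43  60  72  64  46  57  62]
 [ 61  64  63  50  46  53  50  49  51  50  50  50  63  49  32  29  30  35
   29  30  28  44  60  72  74  63  62  67]
 [ 64  61  58  51  43  46  48  50  48  49  47  67  88  63  26  37  37  46
   37  35  30  45  59  74  73  63  64  66]
 [ 61  64  66  57  42  48  46  44  47  49  50  74 101  68  33  43  41  45
   42  41  36  42  61  84  72  65  67  67]
 [ 61  61  64  53  40  44  45  48  47  44  48 100 143  82  33  39  42  39
   42  41  38  46  61  82  74  65  65  68]
 [ 61  61  62  51  39  41  45  45  39  41  45 100 143  81  35  39  47  40
   40  40  33  42  63  66  61  62  66  66]
 [ 62  61  63  54  35  41  46  44  43  43  42 103 148  83  35  42  41  44
   43  40  36  48  64  63  62  65  67  66]
 [ 63  61  63  53  38  39  37  41  40  39  42  97 141  83  35  40  40  41
   41  38  34  50  64  61  63  65  63  64]]
285 331 226 249
226 326 329
227 325 329
228 325 329
229 325 330
230 324 330
231 325 330
232 324 331
233 324 331
234 324 331
235 324 331
236 324 331
237 324 331
238 324 331
239 324 331
240 324 331
241 324 331
242 324 331
243 324 331
244 324 331
245 324 331
246 324 331
247 285 331
248 324 330
249 325 329
```

```bash
python3 -m jog '[{"gripper":0.5,"dx":-0.7,"dy":-0.15,"dz":2,"spin":0},{"gripper":0.5,"dx":0,"dy":0,"dz":3,"spin":0},{"gripper":0.5,"dx":0,"dy":0,"dz":3,"spin":0},{"gripper":0.5,"dx":0,"dy":0,"dz":3,"spin":0},{"gripper":0.5,"dx":0,"dy":0,"dz":2,"spin":0}]' 22| grep -E 'pos|contact'
python3 -m jog '[{"gripper":0.5,"dx":0,"dy":0,"dz":1,"spin":0},{"gripper":0.5,"dx":0,"dy":0,"dz":0,"spin":0},{"gripper":0.5,"dx":0,"dy":0,"dz":0,"spin":0},{"gripper":0,"dx":0,"dy":0,"dz":0,"spin":0},{"gripper":0,"dx":0,"dy":0,"dz":0,"spin":0}]'
python3 -m jog '[{"gripper":0,"dx":0,"dy":0,"dz":0,"spin":0},{"gripper":0,"dx":0,"dy":0,"dz":0,"spin":0},{"gripper":0,"dx":0,"dy":0,"dz":0,"spin":0},{"gripper":0,"dx":0,"dy":0,"dz":0,"spin":0},{"gripper":0,"dx":0,"dy":0,"dz":0,"spin":0}]'
```

```text
position: [0.5183, -0.2022, 0.0613]
contact_force: [0.2, 0.1, 0.6]
t: 8.8
position: [0.519, -0.2036, 0.0548]
tool_rot: [[-0.028, 1.0, 0.001], [1.0, 0.028, 0.0], [0.0, 0.001, -1.0]]
contact_force: [-4.6, -0.1, 6.6]
grip_width: 0.279
grasp_force: 22.4
t: 9.3
position: [0.519, -0.2035, 0.0548]
tool_rot: [[-0.028, 1.0, 0.001], [1.0, 0.028, 0.0], [0.0, 0.001, -1.0]]
contact_force: [-2.2, 1.1, 6.7]
grip_width: 0.279
grasp_force: 22.3
```

The pin is gripped at 23.7 mm, so the button is flush. I'll lift it, align with the safe and carry it over the hole.

```bash
python3 -m jog '[{"gripper":0,"dx":0,"dy":0,"dz":-1.5,"spin":0},{"gripper":0,"dx":0,"dy":0,"dz":-2.5,"spin":0},{"gripper":0,"dx":0,"dy":0,"dz":-3,"spin":0},{"gripper":0,"dx":0,"dy":0,"dz":-3,"spin":8.5},{"gripper":0,"dx":0,"dy":0,"dz":-2,"spin":8.5}]' | grep -E 'pos|contact|grip'
python3 -m jog '[{"gripper":0,"dx":3,"dy":-0.5,"dz":0,"spin":0},{"gripper":0,"dx":4,"dy":-0.6,"dz":0,"spin":0},{"gripper":0,"dx":4.5,"dy":-0.6,"dz":0,"spin":0},{"gripper":0,"dx":4.5,"dy":-0.6,"dz":0,"spin":0},{"gripper":0,"dx":4.5,"dy":-0.6,"dz":0,"spin":0}]' | grep -E 'pos|contact|grip'
python3 -m jog '[{"gripper":0,"dx":4.5,"dy":-0.6,"dz":0,"spin":0},{"gripper":0,"dx":4.5,"dy":-0.6,"dz":0,"spin":0},{"gripper":0,"dx":4.5,"dy":-0.6,"dz":0,"spin":0},{"gripper":0,"dx":4.0,"dy":-0.6,"dz":0,"spin":0},{"gripper":0,"dx":2.5,"dy":-0.4,"dz":0,"spin":0}]' | grep -E 'pos|contact|grip'
python3 -m jog '[{"gripper":0,"dx":0,"dy":0,"dz":0,"spin":0},{"gripper":0,"dx":0,"dy":0,"dz":0,"spin":0},{"gripper":0,"dx":0,"dy":0,"dz":0,"spin":0},{"gripper":0,"dx":0,"dy":0,"dz":0,"spin":0},{"gripper":0,"dx":0,"dy":0,"dz":0,"spin":0}]'
python3 - <<'E'
from h import *
import json
c=calibration('wrist');im=read_camera('wrist');json.dump({k:np.array(v).tolist() for k,v in c.items()},open('w5.json','w'))
cv2.imwrite('pics/w5full.png',im);cv2.imwrite('pics/w5.png',cv2.resize(im[170:370,190:450],None,fx=3,fy=3,interpolation=cv2.INTER_CUBIC))
print(r.sense()['position'],pix(c,[r.sense()['position']]))
E
```

```text
position: [0.5196, -0.2039, 0.177]
contact_force: [0.5, -0.3, -2.3]
grip_width: 0.275
position: [0.5455, 0.0038, 0.175]
contact_force: [1.0, -0.7, -1.6]
grip_width: 0.278
position: [0.5711, 0.2067, 0.1747]
contact_force: [0.3, -0.3, -0.7]
grip_width: 0.281
t: 11.3
position: [0.5714, 0.2012, 0.1737]
tool_rot: [[0.267, 0.964, 0.0], [0.964, -0.267, 0.0], [0.0, 0.0, -1.0]]
contact_force: [-0.4, -0.0, -2.7]
grip_width: 0.275
grasp_force: 22.3
[0.57139694 0.20140038 0.17360442] [[310.25067027 309.86971625]]
```

View pics/w5.png

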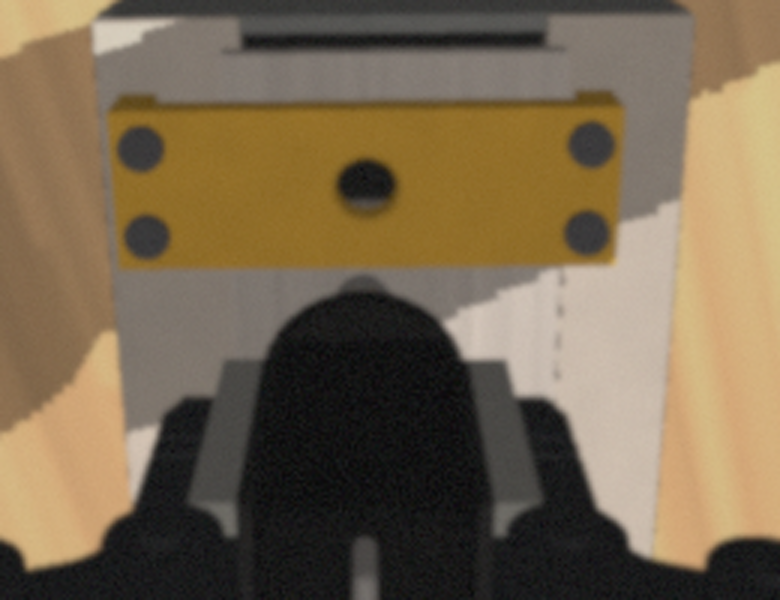

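The crop shows the hole at (366,187), the lid shut through it, the collar's front edge at (363,292) and the shaft tip peeking out at (362,280).

```bash
python3 - <<'E'
from h import *
import json
c=json.load(open('w5.json'));s=r.sense();p=np.array(s['position']);Rt=np.array(s['tool_rot'])
px=lambda u,v:(190+u/3,170+v/3)
f=lambda P:(Rt.T@(P-p)*1000).round(1)
print('hole',ray(c,px(366,187),.076).round(4),f(ray(c,px(366,185),.076)))
print('bridge',f(ray(c,px(115,188),.076)),f(ray(c,px(620,188),.076)))
for z in (.0182-.024,.0182-.028): print('collar front',f(ray(c,px(363,292),p[2]+z)))
for u in (270,457): print('collar side',f(ray(c,px(u,345),p[2]-.006)))
print('tip front',f(ray(c,px(362,277),p[2]-.042)))
E
```

```text
hole [0.5728 0.2033 0.076 ] [ 2.6  0.9 97.6]
bridge [  1.9 -53.4  97.6] [ 1.9 55.8 97.6]
collar front [16.5  0.3  5.8]
collar front [14.8  0.3  9.8]
collar side [  8.4 -12.7   6. ]
collar side [ 8.4 13.4  6. ]
tip front [ 3.9  0.1 42. ]
```

```bash
python3 -m jog '[{"gripper":0,"dx":0.2,"dy":0.07,"dz":1.5,"spin":0},{"gripper":0,"dx":0,"dy":0,"dz":2,"spin":0},{"gripper":0,"dx":0,"dy":0,"dz":1.2,"spin":0},{"gripper":0,"dx":0,"dy":0,"dz":0.4,"spin":0},{"gripper":0,"dx":0,"dy":0,"dz":0,"spin":0}]' | grep -E 'pos|contact|grip'
python3 -m jog '[{"gripper":0,"dx":0,"dy":0,"dz":0,"spin":0},{"gripper":0,"dx":0,"dy":0,"dz":0,"spin":0},{"gripper":0,"dx":0,"dy":0,"dz":0.1,"spin":0},{"gripper":0,"dx":0,"dy":0,"dz":0.1,"spin":0},{"gripper":0,"dx":0,"dy":0,"dz":0.1,"spin":0}]' | grep -E 'pos|contact|grip'
```

```text
position: [0.5721, 0.2038, 0.1214]
contact_force: [0.3, -0.9, -1.5]
grip_width: 0.278
position: [0.5725, 0.2042, 0.1194]
contact_force: [-0.1, 0.5, -2.1]
grip_width: 0.282
```

```bash
python3 -m jog '[{"gripper":0,"dx":-0.1,"dy":0,"dz":0.1,"spin":0},{"gripper":0,"dx":0,"dy":0,"dz":0.1,"spin":0},{"gripper":0,"dx":0,"dy":0,"dz":0.1,"spin":0},{"gripper":0,"dx":0,"dy":0,"dz":0.1,"spin":0},{"gripper":0,"dx":0,"dy":0,"dz":0.1,"spin":0}]' | grep -E 'pos|contact|grip'
```

```text
position: [0.5722, 0.2031, 0.1142]
contact_force: [-0.1, 0.1, -1.2]
grip_width: 0.283
```

```bash
python3 -m jog '[{"gripper":0,"dx":0,"dy":0,"dz":0.1,"spin":0},{"gripper":0,"dx":0,"dy":0,"dz":0.1,"spin":0},{"gripper":0,"dx":0,"dy":0,"dz":0.1,"spin":0},{"gripper":0,"dx":0,"dy":0,"dz":0.1,"spin":0},{"gripper":0,"dx":0,"dy":0,"dz":0.1,"spin":0}]' | grep -E 'pos|contact|grip'
```

```text
position: [0.5722, 0.2031, 0.1092]
contact_force: [-0.7, 0.3, -1.8]
grip_width: 0.276
```

```bash
python3 -m jog '[{"gripper":0,"dx":0,"dy":0,"dz":0.1,"spin":0},{"gripper":0,"dx":0,"dy":0,"dz":0.1,"spin":0},{"gripper":0,"dx":0,"dy":0,"dz":0.1,"spin":0},{"gripper":0,"dx":0,"dy":0,"dz":0.1,"spin":0},{"gripper":0,"dx":0,"dy":0,"dz":0.0,"spin":0}]' | grep -E 'pos|contact|grip'
```

```text
position: [0.5721, 0.2031, 0.1052]
contact_force: [-0.0, -0.2, -1.9]
grip_width: 0.282
```

```bash
python3 -m jog '[{"gripper":0,"dx":0,"dy":0,"dz":0.15,"spin":0},{"gripper":0,"dx":0,"dy":0,"dz":0.15,"spin":0},{"gripper":0,"dx":0,"dy":0,"dz":0.15,"spin":0},{"gripper":0,"dx":0,"dy":0,"dz":0.15,"spin":0},{"gripper":0,"dx":0,"dy":0,"dz":0.0,"spin":0}]' | grep -E 'pos|contact|grip'
```

```text
position: [0.572, 0.2031, 0.099]
contact_force: [-0.3, -0.2, -1.8]
grip_width: 0.279
```

```bash
python3 -m jog '[{"gripper":0,"dx":0,"dy":0,"dz":0.15,"spin":0},{"gripper":0,"dx":0,"dy":0,"dz":0.15,"spin":0},{"gripper":0,"dx":0,"dy":0,"dz":0.15,"spin":0},{"gripper":0,"dx":0,"dy":0,"dz":0.15,"spin":0},{"gripper":0,"dx":0,"dy":0,"dz":0.15,"spin":0}]' | grep -E 'pos|contact|grip'
```

```text
position: [0.5722, 0.2031, 0.0916]
contact_force: [0.9, -0.2, -1.7]
grip_width: 0.28
```

```bash
python3 -m jog '[{"gripper":0,"dx":0,"dy":0,"dz":0.1,"spin":0},{"gripper":0,"dx":0,"dy":0,"dz":0.1,"spin":0},{"gripper":0,"dx":0,"dy":0,"dz":0.1,"spin":0},{"gripper":0,"dx":0,"dy":0,"dz":0.1,"spin":0},{"gripper":0,"dx":0,"dy":0,"dz":0.0,"spin":0}]' | grep -E 'pos|contact|grip'
```

```text
position: [0.5721, 0.2031, 0.0876]
contact_force: [0.1, -0.7, -1.6]
grip_width: 0.279
```

```bash
python3 -m jog '[{"gripper":0,"dx":0,"dy":0,"dz":0.05,"spin":0},{"gripper":0,"dx":0,"dy":0,"dz":0.05,"spin":0},{"gripper":0,"dx":0,"dy":0,"dz":0.05,"spin":0},{"gripper":0,"dx":0,"dy":0,"dz":0.05,"spin":0},{"gripper":0,"dx":0,"dy":0,"dz":0.0,"spin":0}]' | grep -E 'pos|contact|grip'
```

```text
position: [0.5722, 0.2031, 0.0859]
contact_force: [0.2, -0.1, -1.1]
grip_width: 0.277
```

```bash
python3 -m jog '[{"gripper":0,"dx":0,"dy":0,"dz":0.05,"spin":0},{"gripper":0,"dx":0,"dy":0,"dz":0.05,"spin":0},{"gripper":0,"dx":0,"dy":0,"dz":0.05,"spin":0},{"gripper":0,"dx":0,"dy":0,"dz":0.0,"spin":0},{"gripper":0,"dx":0,"dy":0,"dz":0.0,"spin":0}]' | grep -E 'pos|contact|grip'
```

```text
position: [0.5722, 0.2032, 0.0857]
contact_force: [-4.9, -2.5, 12.8]
grip_width: 0.281
```

Seated at about 14 N, at the expected height. Now I'll let go.

```bash
python3 -m jog '[{"gripper":0.55,"dx":0,"dy":0,"dz":0,"spin":0},{"gripper":0.55,"dx":0,"dy":0,"dz":0,"spin":0},{"gripper":0.55,"dx":0,"dy":0,"dz":0,"spin":0},{"gripper":0.55,"dx":0,"dy":0,"dz":0,"spin":0},{"gripper":0.55,"dx":0,"dy":0,"dz":-0.5,"spin":0}]' | grep -E 'pos|contact|grip'
python3 -m jog '[{"gripper":0.55,"dx":0,"dy":0,"dz":-1,"spin":0},{"gripper":0.55,"dx":0,"dy":0,"dz":-2,"spin":0},{"gripper":0.55,"dx":0,"dy":0,"dz":-3,"spin":0},{"gripper":0.55,"dx":-2,"dy":0,"dz":-3,"spin":0},{"gripper":0.55,"dx":-4,"dy":0,"dz":-2,"spin":0}]' | grep -E 'pos|contact|grip'
python3 -m jog '[{"gripper":0.55,"dx":-2,"dy":0,"dz":0,"spin":0},{"gripper":0.55,"dx":0,"dy":0,"dz":0,"spin":0},{"gripper":0.55,"dx":0,"dy":0,"dz":0,"spin":0},{"gripper":0.55,"dx":0,"dy":0,"dz":0,"spin":0},{"gripper":0.55,"dx":0,"dy":0,"dz":0,"spin":0}]'
python3 - <<'E'
from h import *
a=read_camera('wrist');b=read_camera('scene')
cv2.imwrite('pics/f.png',np.hstack([cv2.resize(a,(400,300)),cv2.resize(b[130:280,300:500],(400,300),interpolation=cv2.INTER_CUBIC)]))
print(pix(calibration('scene'),[[.572,.203,.104],[.572,.203,.126]]))
E
```

```text
position: [0.5716, 0.203, 0.0886]
contact_force: [-0.2, 0.0, -0.2]
grip_width: 0.549
position: [0.5572, 0.1479, 0.2019]
contact_force: [0.7, -0.9, 0.4]
grip_width: 0.552
t: 17.85
position: [0.5508, 0.1272, 0.1986]
tool_rot: [[0.263, 0.965, -0.001], [0.965, -0.263, -0.0], [-0.001, -0.001, -1.0]]
contact_force: [0.3, -0.4, 1.1]
grip_width: 0.549
grasp_force: 0.0
[[420.57859171 166.19633339]
 [422.2262639  156.02423854]]
```

View pics/f.png

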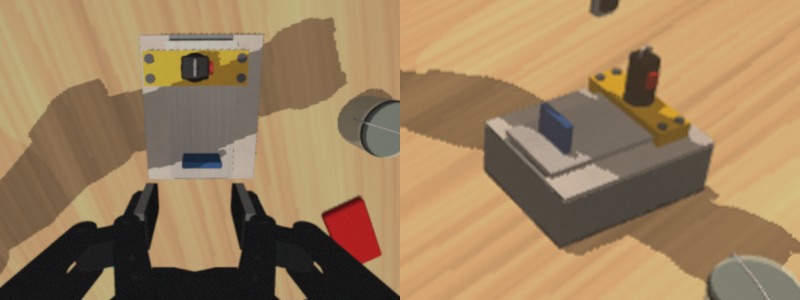

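The pin stands upright in the bridge with its collar flush and the button out. The lid is shut and the gripper is clear, so I'm handing in.

```bash
python3 -c "
from cell import r
print(r.job_done())"
```

```text
the job is handed in; nothing more can be done
None
```

The lid is shut and the pin seated flush in the bridge, released with its button back out (lock not tug-tested); I handed in at about 18 s, the highest force I read on the safe was about 16 N, and I touched nothing else on the shelf.

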